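Set a slide's handwheel to its mark with the backlash taken up

TASK

The handwheel on the sloping face of the vial slide stands clockwise past its red mark, and its gearing has about 17 degrees of free play. Turn the wheel anticlockwise until its white line is about 30 degrees beyond the red mark, then turn it back clockwise only, stop with the white line at the red mark so that the play is taken up clockwise, and let go. Leave the other things on the bench where they are.

Things in the scene. Friction and masses are not known exactly. Their poses are not given: they have to be found in the camera images.
- stage: light grey wedge housing fixed to the bench, 180 deep (x), 170 wide (y), 93 high; a carriage with a clamped vial runs on its top at the back (195 high). Origin: centre of underside; x to its back, y to its left, z up. Its front face slopes 25 degrees, rising towards +x: the handwheel's axis leans to the robot, out of the face along (-0.423, 0, 0.906) here. Clockwise: seen facing the face.
- grip_bar (a point): point on the handwheel's axis, in its blue grip bar, where to pinch. Wheel: black disc 100 across; the bar across its middle is 72 long, 16 thick, its top 16 above this point; disc face 24 below this point, hub (40 across) 18 below. Axes turn with the wheel: x along the bar to the white-line end, y across the bar (pinch direction), z out of the face along the wheel's axis.
- zero_line (a point): outer end of the white line on the handwheel's disc, 49.5 mm from its axis, in line with the grip bar (a white stripe continues over that half of the bar's top and end). 24 mm below grip_bar along the axis. Same axes as grip_bar. At the start it stands 10 to 70 degrees clockwise of the red mark.
- red_mark (a point): tip of the red arrow clamped on the aluminium scale plate round the wheel, 51.5 mm from the wheel's axis, within 12 degrees of straight up the slope; it stays put. Axes: x radially outward, z out of the face, y to the left. The white line is on the mark when its y in this frame is 0 and its x near 0; y > 0 is anticlockwise of the mark.
- play (a joint): angle of the handwheel relative to the pinion it drives, -0.15 to +0.15 rad: the free play. Turning clockwise takes it to +0.15, then drives the pinion clockwise; anticlockwise to -0.15, then drives it back. The wheel turns lightly in the play (0.02 N m), drives against 0.15 N m of friction, and stays where left. The pinion stops 75 degrees either side of straight up the slope.
- mouse: bystander: black computer mouse, 114x62x40 (mm); origin at the centre of its underside
- screwdriver: bystander: yellow-handled screwdriver lying down, 171 long (mm); origin at the centre of its underside
- cap_tub: bystander: round white tub of caps, 62 across, 35 high (mm); origin at the centre of its underside
- solvent_bottle: bystander: glass bottle with blue ring, 72x65x122 high (mm); origin at the centre of its underside
- marker: bystander: black and white marker pen lying down, 130 long (mm); origin at the centre of its underside

How it is judged:
On the way:
1. the wheel's white line has been turned anticlockwise at least 20 degrees past the red mark (y of zero_line in the frame of red_mark above 0.017 m), for 0.1 s.
At the end, for the whole second after the job is handed in: the white line lies within 6 mm (7 degrees) sideways of the red mark, the free play is taken up clockwise (play above 0.09 rad of its 0.15), and the wheel is at rest (y of zero_line in the frame of red_mark between -0.006 and 0.006 m and x of zero_line in the frame of red_mark above -0.02 m and value of joint play above 0.09 rad and velocity of joint play between -0.05 and 0.05 rad/s); the robot touches nothing.
It fails at once if a bystander (mouse, screwdriver, tub, bottle or marker) is moved more than 30 mm (distance of any of mouse, screwdriver, cap_tub, solvent_bottle, marker from where it was at the start of the episode above 0.03 m).
It also fails if it takes over 40 s, if anything falls off the work surface, if the arm or the gripper's body presses on something with over 40 N, if the wrist force passes 120 N, or if a joint passes its speed limit or range.

ROBOT

A 6-joint arm with a two-finger parallel gripper is mounted at the origin on a cart in front of the work surface, level with it; the furniture and walls round the work are solid. World frame = base frame: x ahead of the robot, y to its left, z up, the work surface at z = 0. Lengths are in m, angles in rad, forces in N, time in s.
With the tool pointing down it reaches from about 0.3 to 0.875 m from the base axis. Payload 6.4 kg.
Tool frame: the origin (TCP) lies at the very end of the fingers, on their centre line; the grasp point (between the pads) lies 19 mm behind it; z points along the fingers, y is the line along which they close (so a half turn about z gives the same grasp; the last joint's range is limited). The gripper opens to 85 mm and grips with 20 to 120 N. Pads are 22 mm wide; open, the fingers measure 114 mm over their backs; the gripper's body (76 mm by 85 mm) begins 54 mm behind the grasp point. The pads swing forward as they close: fully open they stand 13 mm farther back than shut.
Start: joints at [0.962, 0.181, 1.607, -0, 1.354, -0.206], TCP at [0.225, 0.529, 0.231] pointing down, gripper open.
Joint ranges: [-2.99, 2.99], [-0.89, 2.07], [0.3, 2.58], [-1.14, 4.28], [0, 2.63], [-3.12, 3.12]. Speed limits (rad/s): [2.57, 2.57, 3.01, 3.14, 3.14, 3.14].

INTERFACE

Orientations are given as a unit quaternion [w, x, y, z].
In Python, from bench import ctrl, camera, calibration, order, outline_of gives the robot as it stands.
- The arm moves only by the tool move_arm, never from a script. Its argument "series" is a list that holds one entry, the list of rows, each a list of 5 numbers: the opening, from 0 (shut) to 1 (fully open), then the shift along the tool's x, y, z in mm, then the turn about the tool's z in rad. A call has exactly 10 rows; each row is the pose to reach, as a shift and turn from the pose commanded when the call began, along the tool's axes at that moment; what a row does not reach only later rows make up. A row lasts 1/12 s, in which the tool goes at most 41.7 mm and 7.16 degrees, less where a joint would pass 70% of its speed; a pose out of reach is approached as far as the arm can. A call with a gripper value outside its range is refused whole. The fingers move at their own pace and stop on an object; the grip force is fixed at half the most. Time passes only in rows, so rows that repeat a pose let the fingers close, or fill a call up. It gives the time, the measured TCP pose, the force, the opening and the grip force at its end, in the units of the state.
- ctrl.get_obs(): the state, without advancing time (a new reading comes with each control period).
- camera(name): name is "scene" or "top" or "wrist"; returns (picture, depth): 400x640x3 uint8, blue, green, red; 400x640 float32, m along the optical axis (not along the pixel's ray), 0 where there is no reading.
- calibration(name): a dict with "intrinsics" (3x3 intrinsics, pixels), "rvec" (rotation vector, rad) and "tvec" (3), from world to camera coordinates, as OpenCV has them. Camera axes: x right, y down, z forward; pixel columns grow to the right and rows downward; lengths in m; the calibration is good to about 2 mm. The wrist camera is an equidistant fisheye: a pixel r from the principal point sees the ray r / f radians off the axis. A picture is of the moment at which its call begins: read the wrist's pose just before it. calibration takes no time and is no camera call; for the wrist camera it gives the pose at the moment of the call.
- order.hand_in(): hands the job in; it is judged then, once.
Trained networks look in the newest picture that a camera, given by its name, has taken for a name from the list of things; names that differ only in an ending like _2 or _b are one class to them, and where a whole thing is asked for, a point or a joint stands for the part that bears it (a point fixed in the world has none). Each returns a list of dicts, best first, with "conf" (0 to 1); they miss things now and then, are a little off and sometimes report something else, mostly with a low value. They report only what shows in the picture. A call takes as long as a camera call.
- outline_of(target, camera): "region" (400x640 bool, what is visible of it) and "bbox" ([centre column, centre row, width, height] in pixels, round what is visible of it).
The state is a dict: "time_s": time; "q": joint angles; "dq": joint speeds; "joint_efforts": joint torques, N m; "eef_pos": TCP position; "eef_rot": TCP orientation; "wrist_force": force on the tool from outside, world axes, zero at the start; "torque": the same for the moment, N m; "opening": opening from 0.0 (shut) to 1.0 (fully open); "grasp_force": force on a finger pad.
Only numpy, scipy, OpenCV 4.12 (cv2) and the standard library are available. Lean on these libraries where they do the work, as an engineer would, in place of code of your own. Each camera call takes 0.05 s, during which the arm holds its last target. There are 200 camera calls.

## Working session

There is one attempt and no reset: what is moved stays moved. The work goes in short steps, Python scripts to look and compute and a tool call to move; the robot and the scene stay as the last step left them, time stands still between calls to the robot, and variables do not carry over. Pictures are saved under pics/ and viewed, at most 10 in all, crops included, and the job is handed in when it is done.

Besides the shell and the picture viewer there is one more tool, called after "Emit:" as name([rows], argument=value, ...), one row to a line, values as JSON. move_arm: Moves the arm, as the interface text tells. Its arguments: {"type":"object","properties":{"series":{"type":"array","items":{"type":"array","items":{"type":"array","items":{"type":"number"}}}}},"required":["series"]}

```bash
mkdir -p pics
cat > h.py <<'E'
import numpy as np, cv2
from bench import ctrl, camera, calibration, order, outline_of
from scipy.spatial.transform import Rotation as R
def world(name,uv,d):
    c=calibration(name);K=np.array(c["intrinsics"]);Rm=cv2.Rodrigues(np.array(c["rvec"],float))[0];t=np.array(c["tvec"],float).ravel()
    uv=np.atleast_2d(uv);d=np.atleast_1d(d)
    p=np.c_[(uv[:,0]-K[0,2])/K[0,0]*d,(uv[:,1]-K[1,2])/K[1,1]*d,d]
    return (p-t)@Rm
E
python3 - <<'E'
from h import *
o=ctrl.get_obs();print(o)
for n in("scene","top"):
    p,d=camera(n);cv2.imwrite(f"pics/{n}0.png",p);np.save(n+"0.npy",d)
    for t in("stage","grip_bar"):
        for r in outline_of(t,n)[:2]:
            m=r["region"]&(d>0);v,u=np.nonzero(m);w=world(n,np.c_[u,v],d[m])
            print(n,t,r["conf"],r["bbox"],np.median(w,0).round(3),w.min(0).round(3),w.max(0).round(3))
E
```

```text
{'time_s': 0.0, 'q': array([ 9.61669873e-01,  1.81544360e-01,  1.60803482e+00,  6.52993672e-07,
        1.35382655e+00, -2.06295711e-01]), 'dq': array([ 3.27360460e-04, -1.51800070e-03,  4.67460708e-05, -1.27159397e-03,
       -1.23667930e-06,  1.42430739e-03]), 'joint_efforts': array([ 3.29872091e-04, -4.44879305e+01, -3.51330757e+01, -1.26744853e-04,
        8.98088532e-03, -2.01793927e-05]), 'eef_pos': array([0.22505939, 0.52850054, 0.23036935]), 'eef_rot': array([-3.59744791e-04,  2.00056276e-01,  9.79783989e-01, -8.32107120e-04]), 'wrist_force': array([0.46108158, 0.79813136, 0.58990466]), 'torque': array([-0.05025108, -0.01629423,  0.00023993]), 'grasp_force': 0.0, 'opening': 0.9957432402894592}
scene stage 0.92 [319.9, 203.2, 82.2, 93.8] [ 0.573 -0.046  0.069] [ 0.492 -0.122 -0.005] [0.821 0.186 0.2  ]
scene grip_bar 0.35 [407.1, 258.6, 21.4, 28.2] [ 0.562 -0.337  0.025] [ 0.535 -0.367 -0.004] [ 0.612 -0.287  0.041]
top stage 0.57 [315.0, 183.9, 63.4, 67.4] [ 0.592 -0.021  0.086] [ 0.494 -0.112  0.004] [0.707 0.071 0.2  ]
top grip_bar 0.96 [318.5, 192.3, 26.3, 37.0] [ 0.564 -0.024  0.085] [ 0.516 -0.073  0.041] [0.615 0.027 0.128]
top grip_bar 0.36 [410.9, 188.8, 29.5, 27.9] [ 0.582 -0.316  0.027] [ 0.537 -0.359 -0.008] [ 0.636 -0.28   0.043]
```

Run:
```python
import cv2,numpy as np
a=cv2.imread("pics/top0.png");
c=cv2.resize(a[150:230,270:360],None,fx=6.6,fy=6.6,interpolation=cv2.INTER_CUBIC)
cv2.imwrite("pics/c0.png",c)
cv2.imwrite("pics/s0.png",cv2.imread("pics/scene0.png"))
```

```text
(no output)
```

View pics/c0.png

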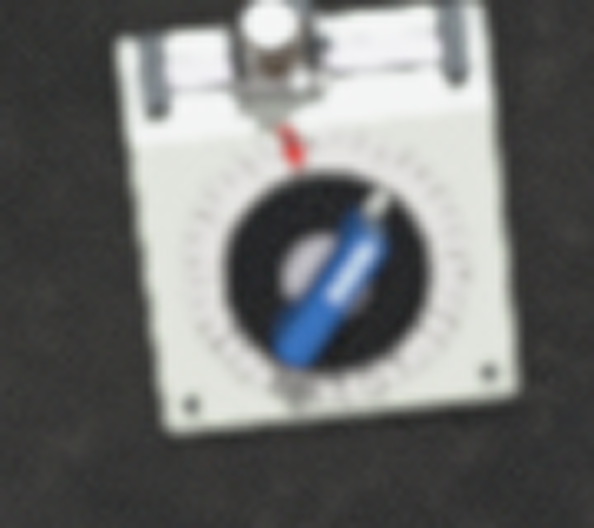

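View pics/s0.png

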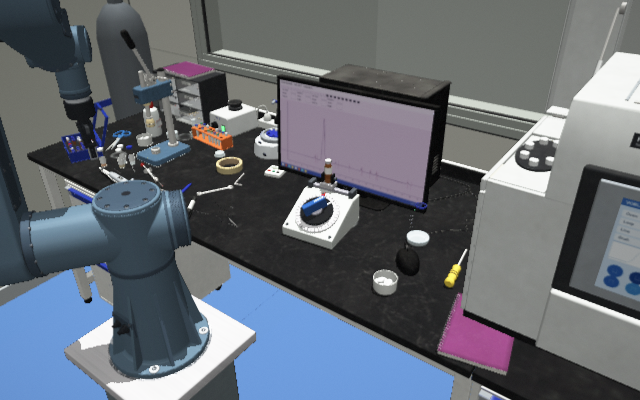

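```bash
cat >> h.py <<'E'
def tool():
    o=ctrl.get_obs();q=o["eef_rot"];return o["eef_pos"],R.from_quat([q[1],q[2],q[3],q[0]]).as_matrix()
def shift(target):
    p,M=tool();return ((np.array(target)-p)@M*1000).round(1)
E
python3 - <<'E'
from h import *
p,M=tool();print(M.round(3));print(shift([0.43,-0.02,0.30]))
c=calibration("wrist");Rm=cv2.Rodrigues(np.array(c["rvec"],float))[0];t=np.array(c["tvec"]).ravel()
print("cam pos",-Rm.T@t,"axis",Rm[2],"K",c["intrinsics"])
d=np.load("top0.npy");u,v=np.meshgrid(range(270,360),range(150,230));dd=d[v,u]
w=world("top",np.c_[u.ravel(),v.ravel()],dd.ravel())
# slope plane: RANSAC w/ known tilt
best=None;rng=np.random.default_rng(0)
W=w[(w[:,2]>.012)&(w[:,2]<.1)]
for yaw in np.radians(np.arange(-15,15.1,.5)):
    n=R.from_euler("z",yaw).apply([-.423,0,.906]);s=W@n
    hst,e=np.histogram(s,bins=np.arange(s.min(),s.max(),.002));
    k=hst.argmax();sc=hst[k]
    if best is None or sc>best[0]:best=(sc,np.degrees(yaw),e[k])
print(best,len(W))
E
```

```text
[[-0.92   0.392 -0.   ]
 [ 0.392  0.92  -0.   ]
 [ 0.    -0.001 -1.   ]]
[-403.5 -424.7  -68.8]
cam pos [0.16423888 0.553497   0.37358646] axis [ 0.23795052 -0.10144396 -0.96596515] K [[309.70691629   0.         317.52603012]
 [  0.         309.70691629 202.09456841]
 [  0.           0.           1.        ]]
(np.int64(364), np.float64(7.0), np.float64(-0.182872541846325)) 2702
```

Emit:
move_arm([
  [[1, -27, -28, -7, 0], [1, -54, -57, -14, 0], [1, -81, -85, -21, 0], [1, -108, -114, -28, 0], [1, -135, -142, -35, 0], [1, -162, -171, -42, 0], [1, -189, -199, -49, 0], [1, -216, -228, -56, 0], [1, -243, -256, -63, 0], [1, -270, -285, -70, 0]],
])

```text
time_s: 1.13
eef_pos: [0.3622, 0.1593, 0.3019]
eef_rot: [0.001, 0.2, 0.98, 0.0]
wrist_force: [1.0, -0.5, -0.2]
opening: 0.999
grasp_force: 0.0
```

Emit:
move_arm([
  [[0.5, -27, -28, 0, -0.1], [0.5, -54, -57, 0, -0.2], [0.5, -81, -85, 0, -0.3], [0.5, -108, -114, 0, -0.4], [0.5, -134, -140, 0, -0.4], [0.5, -134, -140, 0, -0.4], [0.5, -134, -140, 0, -0.4], [0.5, -134, -140, 0, -0.4], [0.5, -134, -140, 0, -0.4], [0.5, -134, -140, 0, -0.4]],
])

```text
time_s: 1.97
eef_pos: [0.4301, -0.0189, 0.3013]
eef_rot: [0.0, 0.0, 1.0, 0.0]
wrist_force: [-0.1, 0.3, -0.3]
opening: 0.5
grasp_force: 0.0
```

Run:
```python
from h import *
p,M=tool();print(p,M.round(3),ctrl.get_obs()["opening"])
a,d=camera("wrist");cv2.imwrite("pics/w1.png",a);np.save("w1.npy",d)
c=calibration("wrist");np.save("w1c.npy",np.r_[np.ravel(c["rvec"]),np.ravel(c["tvec"])])
for r in outline_of("grip_bar","wrist")[:2]:print(r["conf"],r["bbox"])
```

```text
[ 0.43009432 -0.01893049  0.30133143] [[-1.     0.001  0.   ]
 [ 0.001  1.     0.   ]
 [-0.     0.    -1.   ]] 0.5003939808014203
0.96 [311.5, 272.4, 76.4, 75.7]
```

View pics/w1.png

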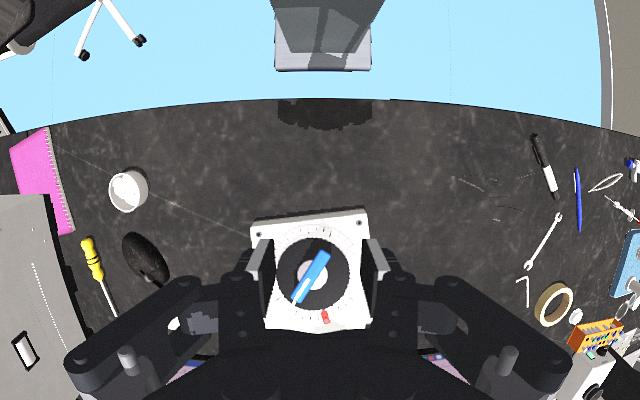

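```bash
cat >> h.py <<'E'
def wray(uv,c):
    K=np.array(c["intrinsics"]);x=(np.atleast_2d(uv)-K[:2,2])/K[0,0];r=np.linalg.norm(x,axis=1)
    s=np.sinc(r/np.pi);return np.c_[x*s[:,None],np.cos(r)]
def wcloud(d,c,box):
    u0,u1,v0,v1=box;u,v=[a.ravel() for a in np.meshgrid(range(u0,u1),range(v0,v1))]
    Rm=cv2.Rodrigues(np.array(c["rvec"],float))[0];t=np.array(c["tvec"],float).ravel()
    ray=wray(np.c_[u,v],c);P=ray/ray[:,2:]*d[v,u][:,None]
    return (P-t)@Rm,u,v
E
cat > m1.py <<'E'
from h import *
a=cv2.imread("pics/w1.png");d=np.load("w1.npy");c=calibration("wrist")
w,u,v=wcloud(d,c,(245,375,205,335))
bgr=a[v,u].astype(int);hsv=cv2.cvtColor(a,cv2.COLOR_BGR2HSV)[v,u].astype(int)
inb=(w[:,2]>.01)&(w[:,2]<.14)
# face: light grey points, plane fit
face=inb&(bgr.min(1)>150)&(w[:,2]<.09);P=w[face]
for i in range(8):
    ct=P.mean(0);n=np.linalg.svd(P-ct,full_matrices=False)[2][2];n*=np.sign(n[2]);P=w[face][abs((w[face]-ct)@n)<.004]
print("n",n.round(3),"tilt",np.degrees(np.arccos(n[2])),"yaw",np.degrees(np.arctan2(-n[1],-n[0])),len(P))
h=(w-ct)@n
black=inb&(bgr.max(1)<60)&(h>.002)&(h<.03)&(np.hypot(w[:,0]-.565,w[:,1]+.02)<.07)
print("disc h",np.percentile(h[black],[5,25,50,75,95]).round(4))
E1=np.array([n[2],0,-n[0]]);E1-=n*(E1@n);yaw=np.arctan2(-n[1],-n[0])
up=np.array([np.cos(yaw),np.sin(yaw),0]);up-=n*(up@n);up/=np.linalg.norm(up);left=np.cross(n,up)
xy=np.c_[(w-ct)@up,(w-ct)@left]
m=np.zeros(a.shape[:2],np.uint8);m[v[black],u[black]]=1
pts=xy[black];hull=cv2.convexHull((pts*1e4).astype(np.float32))
(cx,cy),r=cv2.minEnclosingCircle((pts*1e4).astype(np.float32));print("disc",cx/1e4,cy/1e4,r/1e4)
C=np.array([cx,cy])/1e4
blue=inb&(bgr[:,0]>120)&(bgr[:,0]-bgr[:,2]>60)
red=inb&(bgr[:,2]>120)&(bgr[:,2]-bgr[:,0]>70)
b=xy[blue];print("bar h",np.percentile(h[blue],[5,50,95]).round(4),"cent",b.mean(0)-C)
q=b-b.mean(0);ax=np.linalg.svd(q,full_matrices=False)[2][0];print("bar axis ang",np.degrees(np.arctan2(ax[1],ax[0])))
r_=xy[red]-C;rad=np.hypot(*r_.T);print("red",len(r_),rad.min(),rad.max(),np.degrees(np.arctan2(r_[:,1],r_[:,0])).mean())
wl=inb&(bgr.min(1)>130)&(h>.002)&(h<.03)
s=xy-C;rr=np.hypot(*s.T);wl&=(rr>.037)&(rr<.048)&(s[:,0]>-.02)
print("white",wl.sum(),np.degrees(np.arctan2(s[wl,1],s[wl,0])).round(1))
hd=np.median(h[black]);G=ct+C[0]*up+C[1]*left+n*(hd+.024);print("grip_bar",G.round(4),"up",up.round(3),"left",left.round(3))
E
python3 m1.py
```

```text
n [-0.457 -0.065  0.887] tilt 27.4734743939338 yaw 8.04432071963333 3774
disc h [0.015  0.0162 0.0168 0.0175 0.0184]
disc 0.01350877685546875 -0.010662093353271484 0.04935667724609375
bar h [0.0521 0.0553 0.0571] cent [-5.25662467e-05  2.41071506e-03]
bar axis ang -40.0789012589162
red 71 0.05126033695997672 0.07288939267782413 8.529288202752577
white 10 [-41.7 -42.2 -40.7 -39.2 -37.9 -36.3 -39.7 -38.4 -36.9 -36.2]
grip_bar [ 0.5498 -0.0288  0.0995] up [0.878 0.124 0.461] left [-0.14  0.99 -0.  ]
```

```bash
cat > plan.py <<'E'
from h import *
G=np.array([.5498,-.0288,.0995]);psi=np.radians(8);t=np.radians(26)
up=np.array([np.cos(t)*np.cos(psi),np.cos(t)*np.sin(psi),np.sin(t)]);left=np.array([-np.sin(psi),np.cos(psi),0]);n=np.cross(up,left)
def pose(phi,off,dz,rho=.026):
    f=np.radians(phi);b=np.cos(f)*up+np.sin(f)*left;X=G-rho*b+.004*n-[0,0,.008]
    h=-b[:2]/np.linalg.norm(b[:2]);ty=np.array([h[1],-h[0]])  # tool y = z_tool x x_tool
    X=X+[0,0,dz/1000];X[:2]+=ty*off/1000
    return X,np.arctan2(h[1],h[0])
def rows(lst):
    p,M=tool();cur=np.arctan2(M[1,0],M[0,0])
    for q in lst:
        X,y=pose(*q);dy=(y-cur+np.pi)%(2*np.pi)-np.pi
        print(q,((X-p)@M*1000).round(0).astype(int),round(-dy,2),X.round(4))
E
python3 - <<'E'
from plan import *
rows([(-39.5,0,40),(-39.5,0,0)])
E
```

```text
(-39.5, 0, 40) [-98   4 175] 0.6 [ 0.5279 -0.0152  0.1263]
(-39.5, 0, 0) [-98   4 215] 0.6 [ 0.5279 -0.0152  0.0863]
```

Emit:
move_arm([
  [[0.4, -20, 1, 30, 0.12], [0.4, -40, 2, 60, 0.24], [0.4, -60, 3, 90, 0.36], [0.4, -80, 4, 120, 0.48], [0.4, -98, 4, 145, 0.6], [0.4, -98, 4, 160, 0.6], [0.4, -98, 4, 160, 0.6], [0.4, -98, 4, 160, 0.6], [0.4, -98, 4, 160, 0.6], [0.4, -98, 4, 160, 0.6]],
])

```text
time_s: 2.9
eef_pos: [0.5293, -0.0166, 0.1432]
eef_rot: [0.002, 0.296, 0.955, 0.0]
wrist_force: [-0.3, -0.2, 0.6]
opening: 0.401
grasp_force: 0.0
```

Run:
```python
from plan import *
a,d=camera("wrist");cv2.imwrite("pics/w2.png",cv2.resize(a[180:400,160:480],None,fx=2.5,fy=2.5))
rows([(-39.5,0,0)])
```

```text
(-39.5, 0, 0) [ 2  0 57] 0.0 [ 0.5279 -0.0152  0.0863]
```

View pics/w2.png

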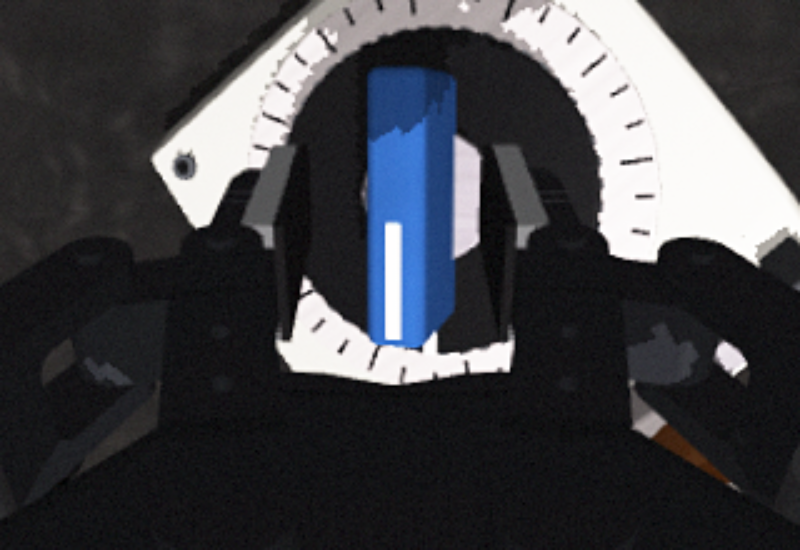

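Emit:
move_arm([
  [[0.4, 1, 0, 15, 0], [0.4, 2, 0, 30, 0], [0.4, 2, 0, 40, 0], [0.4, 2, 0, 48, 0], [0.4, 2, 0, 54, 0], [0.4, 2, 0, 56, 0], [0.4, 2, 0, 56, 0], [0.4, 2, 0, 56, 0], [0.4, 2, 0, 56, 0], [0.4, 2, 0, 56, 0]],
])

```text
time_s: 3.78
eef_pos: [0.5273, -0.0156, 0.0859]
eef_rot: [0.001, 0.297, 0.955, 0.0]
wrist_force: [-0.1, -0.2, -0.1]
opening: 0.402
grasp_force: 0.0
```

Run:
```python
from plan import *
print(ctrl.get_obs()["wrist_force"])
a,d=camera("wrist");cv2.imwrite("pics/w3.png",cv2.resize(a[180:400,160:480],None,fx=2.5,fy=2.5))
rows([(-39.5,-8,0)]+[(f,-8,0) for f in range(-34,37,6)])
```

```text
[-0.05882311 -0.23550135 -0.08807944]
(-39.5, -8, 0) [ 0 -7 -1] -0.0 [ 0.5234 -0.0218  0.0863]
(-34, -8, 0) [ -1 -10   0] -0.1 [ 0.523  -0.0243  0.0856]
(-28, -8, 0) [ -3 -12   1] -0.21 [ 0.5229 -0.0272  0.085 ]
(-22, -8, 0) [ -5 -14   1] -0.32 [ 0.523  -0.0301  0.0845]
(-16, -8, 0) [ -7 -16   2] -0.43 [ 0.5235 -0.033   0.0841]
(-10, -8, 0) [ -9 -18   2] -0.55 [ 0.5242 -0.0358  0.0839]
(-4, -8, 0) [-11 -20   2] -0.66 [ 0.5252 -0.0385  0.0837]
(2, -8, 0) [-14 -21   2] -0.78 [ 0.5265 -0.0411  0.0837]
(8, -8, 0) [-16 -23   2] -0.9 [ 0.528  -0.0435  0.0838]
(14, -8, 0) [-19 -23   2] -1.01 [ 0.5297 -0.0458  0.084 ]
(20, -8, 0) [-22 -24   1] -1.13 [ 0.5316 -0.0478  0.0844]
(26, -8, 0) [-25 -24   1] -1.24 [ 0.5336 -0.0497  0.0849]
(32, -8, 0) [-27 -25   0] -1.35 [ 0.5358 -0.0513  0.0854]
```

View pics/w3.png

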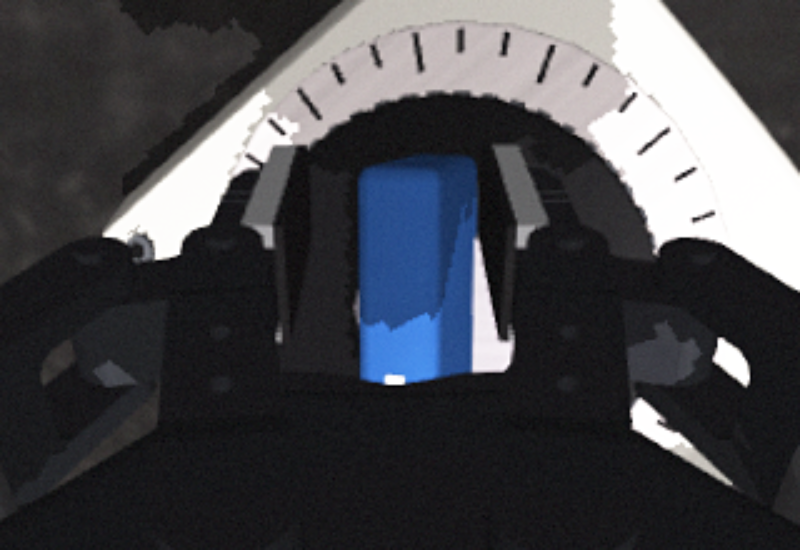

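Emit:
move_arm([
  [[0.4, 0, -7, -1, 0], [0.4, -1, -10, -1, -0.1], [0.4, -3, -12, 0, -0.21], [0.4, -5, -14, 0, -0.32], [0.4, -7, -16, 1, -0.43], [0.4, -9, -18, 1, -0.55], [0.4, -11, -20, 1, -0.66], [0.4, -14, -21, 1, -0.78], [0.4, -14, -21, 1, -0.78], [0.4, -14, -21, 1, -0.78]],
])

```text
time_s: 4.67
eef_pos: [0.5263, -0.0405, 0.0843]
eef_rot: [0.0, -0.087, 0.996, 0.0]
wrist_force: [2.5, 3.6, -1.9]
opening: 0.398
grasp_force: 1.6
```

```bash
cat > bar.py <<'E'
from plan import *
def meas(tag):
    a,d=camera("wrist");c=calibration("wrist");cv2.imwrite(f"pics/{tag}.png",cv2.resize(a[180:400,160:480],None,fx=2.5,fy=2.5))
    w,u,v=wcloud(d,c,(200,440,180,370));b=a[v,u].astype(int)
    h=(w-G)@n;x=(w-G)@up;y=(w-G)@left
    near=(np.hypot(x,y)<.045)
    m=near&(b[:,0]>60)&(b[:,0]-b[:,2]>40)&(abs(h-.016)<.005)
    P=np.c_[x,y][m];ct=P.mean(0);ax=np.linalg.svd(P-ct,full_matrices=False)[2][0];ax*=np.sign(ax[0])
    print(tag,"top pts",m.sum(),"h",np.median(h[m]).round(4),"ct",ct.round(4),"axis ang",np.degrees(np.arctan2(ax[1],ax[0])).round(1),"radial ang",np.degrees(np.arctan2(-ct[1],-ct[0])).round(1))
    print("F",ctrl.get_obs()["wrist_force"].round(1),ctrl.get_obs()["torque"].round(2))
E
python3 - <<'E'
from bar import *
meas("w4")
rows([(f,-8,0) for f in range(8,52,6)])
E
```

```text
w4 top pts 2924 h 0.0149 ct [-0.0143 -0.0006] axis ang -0.6 radial ang 2.3
F [ 2.3  3.8 -1. ] [ 0.58 -0.24 -0.09]
(8, -8, 0) [-1 -3  0] -0.12 [ 0.528  -0.0435  0.0838]
(14, -8, 0) [-2 -6  0] -0.24 [ 0.5297 -0.0458  0.084 ]
(20, -8, 0) [-4 -8  0] -0.35 [ 0.5316 -0.0478  0.0844]
(26, -8, 0) [ -6 -10  -1] -0.46 [ 0.5336 -0.0497  0.0849]
(32, -8, 0) [ -7 -12  -1] -0.57 [ 0.5358 -0.0513  0.0854]
(38, -8, 0) [ -9 -14  -2] -0.68 [ 0.5381 -0.0527  0.0861]
(44, -8, 0) [-12 -16  -3] -0.79 [ 0.5405 -0.0539  0.0869]
(50, -8, 0) [-14 -17  -3] -0.89 [ 0.543  -0.0547  0.0878]
```

View pics/w4.png

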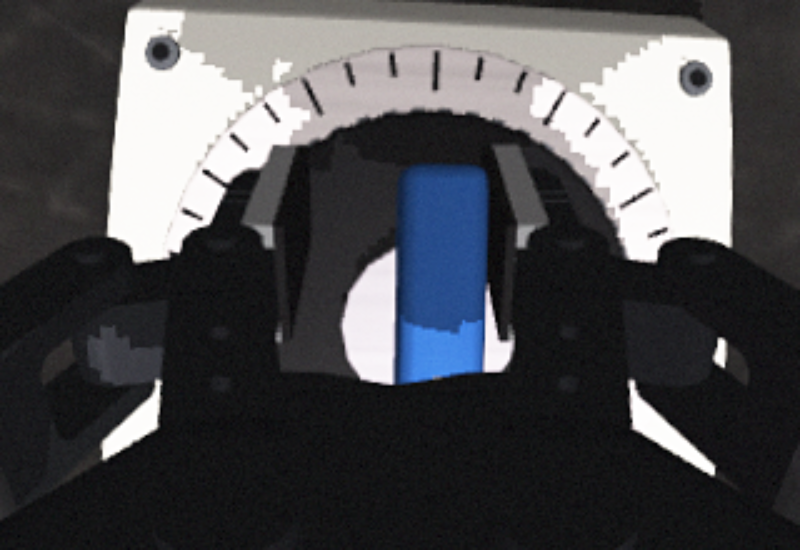

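Emit:
move_arm([
  [[0.4, -1, -3, 0, -0.12], [0.4, -2, -6, 0, -0.24], [0.4, -4, -8, 0, -0.35], [0.4, -6, -10, -1, -0.46], [0.4, -7, -12, -1, -0.57], [0.4, -9, -14, -2, -0.68], [0.4, -11, -15, -3, -0.74], [0.4, -11, -15, -3, -0.74], [0.4, -11, -15, -3, -0.74], [0.4, -11, -15, -3, -0.74]],
])

```text
time_s: 5.55
eef_pos: [0.5382, -0.0532, 0.0864]
eef_rot: [-0.001, -0.441, 0.897, 0.001]
wrist_force: [-4.3, 1.3, -1.8]
opening: 0.4
grasp_force: 2.6
```

Run:
```python
from bar import *
meas("w5")
rows([(39,0,0),(38,8,0)]+[(f,8,0) for f in range(32,7,-6)]+[(20,8,0),(17,8,0)])
```

```text
w5 top pts 2669 h 0.015 ct [-0.0102 -0.0121] axis ang 39.4 radial ang 49.7
F [-4.8  2.4 -2. ] [ 0.3   0.7  -0.02]
(39, 0, 0) [-1  8  0] 0.04 [ 0.5324 -0.0478  0.0862]
(38, 8, 0) [-1 16  0] 0.06 [ 0.526  -0.0422  0.0861]
(32, 8, 0) [-3 19  1] 0.17 [ 0.5249 -0.0396  0.0854]
(26, 8, 0) [-4 21  2] 0.28 [ 0.5241 -0.0368  0.0849]
(20, 8, 0) [-6 23  2] 0.39 [ 0.5236 -0.034   0.0844]
(14, 8, 0) [-8 25  2] 0.5 [ 0.5233 -0.0311  0.084 ]
(8, 8, 0) [-11  27   3] 0.62 [ 0.5233 -0.0282  0.0838]
(20, 8, 0) [-6 23  2] 0.39 [ 0.5236 -0.034   0.0844]
(17, 8, 0) [-7 24  2] 0.45 [ 0.5234 -0.0325  0.0842]
```

Emit:
move_arm([
  [[0.4, -1, 8, 0, 0.04], [0.4, -1, 16, 0, 0.06], [0.4, -3, 19, 1, 0.17], [0.4, -4, 21, 1, 0.28], [0.4, -5, 22, 1, 0.34], [0.4, -6, 23, 1, 0.39], [0.4, -6, 23, 1, 0.39], [0.4, -6, 23, 1, 0.39], [0.4, -6, 23, 1, 0.39], [0.4, -6, 23, 1, 0.39]],
])

```text
time_s: 6.43
eef_pos: [0.5257, -0.0352, 0.0866]
eef_rot: [0.0, -0.261, 0.965, -0.0]
wrist_force: [0.6, -1.2, 1.1]
opening: 0.401
grasp_force: 0.3
```

Run:
```python
from bar import *
meas("w6")
rows([(f,8,0) for f in (17,14,11,8,6,4)])
```

```text
w6 top pts 2978 h 0.0149 ct [-0.0122 -0.0066] axis ang 25.7 radial ang 28.3
F [ 0.4 -0.6  1. ] [-0.14 -0.03  0.03]
(17, 8, 0) [1 3 2] 0.06 [ 0.5234 -0.0325  0.0842]
(14, 8, 0) [0 5 3] 0.12 [ 0.5233 -0.0311  0.084 ]
(11, 8, 0) [-1  6  3] 0.17 [ 0.5233 -0.0296  0.0839]
(8, 8, 0) [-2  7  3] 0.23 [ 0.5233 -0.0282  0.0838]
(6, 8, 0) [-2  8  3] 0.27 [ 0.5234 -0.0272  0.0838]
(4, 8, 0) [-3  9  3] 0.31 [ 0.5235 -0.0263  0.0837]
```

View pics/w6.png

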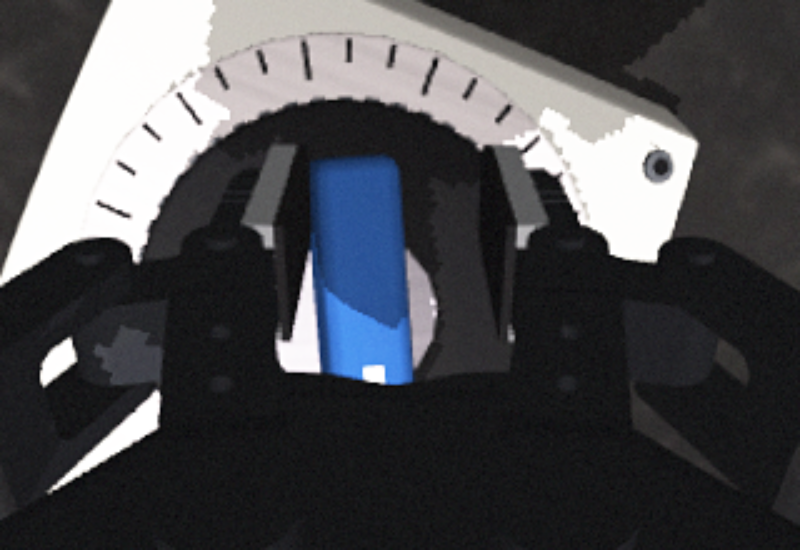

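Emit:
move_arm([
  [[0.4, 0, 1, 0, 0.03], [0.4, 0, 2, 0, 0.06], [0.4, -1, 2.5, 0, 0.09], [0.4, -1, 3, 0, 0.12], [0.4, -1, 4, 0, 0.17], [0.4, -1, 4, 0, 0.17], [0.4, -1, 4, 0, 0.17], [0.4, -1, 4, 0, 0.17], [0.4, -1, 4, 0, 0.17], [0.4, -1, 4, 0, 0.17]],
])

```text
time_s: 7.32
eef_pos: [0.5247, -0.0312, 0.0865]
eef_rot: [0.001, -0.178, 0.984, -0.0]
wrist_force: [4.2, -3.4, -2.4]
opening: 0.398
grasp_force: 2.1
```

Run:
```python
from bar import *
meas("w7");print(tool()[0])
```

```text
w7 top pts 2935 h 0.015 ct [-0.0128 -0.0044] axis ang 18.6 radial ang 19.1
F [ 4.  -4.1 -2.6] [-0.51 -0.63  0.08]
[ 0.52466595 -0.03119117  0.08642514]
```

Emit:
move_arm([
  [[0.4, 0, 1, 0, 0.04], [0.4, 0, 2, 0, 0.08], [0.4, -1, 3, 0, 0.12], [0.4, -1, 4, 0, 0.15], [0.4, -1, 4.5, 0, 0.17], [0.4, -1, 4.5, 0, 0.17], [0.4, -1, 4.5, 0, 0.17], [0.4, -1, 4.5, 0, 0.17], [0.4, -1, 4.5, 0, 0.17], [0.4, -1, 4.5, 0, 0.17]],
])

```text
time_s: 8.2
eef_pos: [0.5235, -0.0264, 0.0862]
eef_rot: [-0.0, -0.094, 0.996, -0.0]
wrist_force: [1.8, -3.9, -2.0]
opening: 0.4
grasp_force: 2.2
```

Run:
```python
from bar import *
meas("w8");print(tool()[0])
```

```text
w8 top pts 2877 h 0.0149 ct [-0.0138 -0.0017] axis ang 8.7 radial ang 6.9
F [ 2.8 -4.2 -3.7] [-0.63 -0.42  0.02]
[ 0.52345051 -0.02632251  0.08620542]
```

Emit:
move_arm([
  [[0.4, 0, -3, 0, 0], [0.4, 0, -8, 0, 0], [0.4, 0, -8, 0, 0], [0.4, 0, -8, -8, 0], [0.4, 0, -8, -25, 0], [0.4, 0, -8, -50, 0], [0.4, 0, -8, -80, 0], [0.4, 0, -8, -110, 0], [0.4, 10, -8, -145, 0], [0.4, 30, -8, -175, 0]],
])

```text
time_s: 9.08
eef_pos: [0.4962, -0.0394, 0.2641]
eef_rot: [0.001, -0.094, 0.996, -0.0]
wrist_force: [0.6, 0.2, 1.0]
opening: 0.4
grasp_force: 0.0
```

Emit:
move_arm([
  [[0.5, 20, 0, -10, 0], [0.5, 40, 0, -20, 0], [0.5, 60, 0, -30, 0], [0.5, 60, 0, -30, 0], [0.5, 60, 0, -30, 0], [0.5, 60, 0, -30, 0], [0.5, 60, 0, -30, 0], [0.5, 60, 0, -30, 0], [0.5, 60, 0, -30, 0], [0.5, 60, 0, -30, 0]],
])

```text
time_s: 9.92
eef_pos: [0.4367, -0.0507, 0.2908]
eef_rot: [-0.001, -0.094, 0.996, 0.0]
wrist_force: [-0.0, 0.6, -0.1]
opening: 0.505
grasp_force: 0.0
```

```bash
python3 - <<'E'
from h import *
a,d=camera("wrist");cv2.imwrite("pics/w1.png",a);np.save("w1.npy",d)
cv2.imwrite("pics/w9.png",cv2.resize(a[200:350,215:415],None,fx=4,fy=4,interpolation=cv2.INTER_CUBIC))
E
python3 m1.py
```

```text
n [-0.459 -0.058  0.887] tilt 27.553918738378314 yaw 7.152638326653394 3672
disc h [0.0152 0.0164 0.0171 0.0176 0.0183]
disc 0.015482553100585937 0.003220985412597656 0.04903925476074219
bar h [0.0214 0.0551 0.0571] cent [-0.00072685 -0.00018493]
bar axis ang 8.69479653095476
red 73 0.05210089653570957 0.0707690795438307 9.546145042154844
white 17 [ 5.6  5.6  7.3  8.9 10.6 12.3  5.5  7.1  8.8 10.3  5.4  7.   8.6 10.2
  5.3  6.9  8.5]
grip_bar [ 0.5493 -0.0288  0.0999] up [0.88  0.11  0.463] left [-0.125  0.992  0.   ]
```

View pics/w9.png

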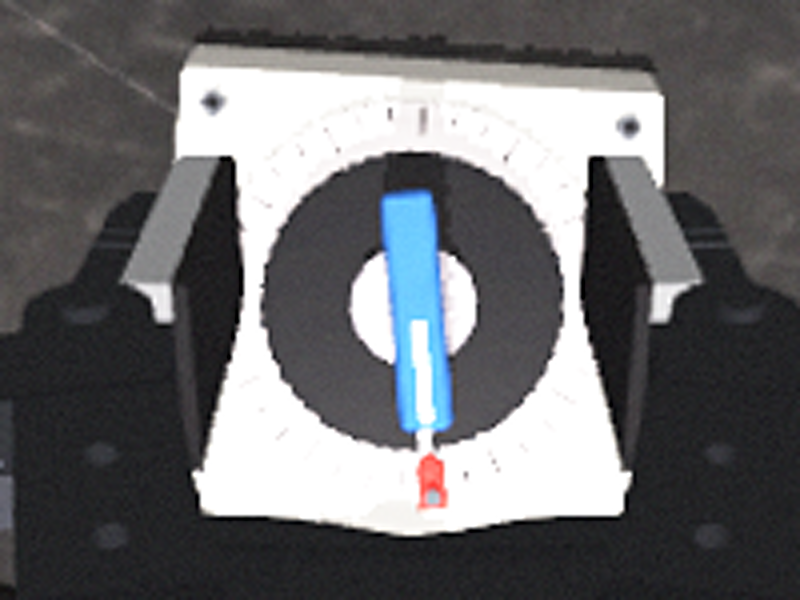

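The white line (crop 425,437) points at the red arrow's tip (430,455), within about 1 degree, and the gripper is clear of everything. I'm handing in.

```bash
python3 -c "
from bench import order;print(order.hand_in())"
```

```text
the job is handed in; nothing more can be done
None
```

The job is handed in: I turned the wheel about 31° anticlockwise past the red mark, then clockwise only, and left its white line within about 1° of the mark with the play taken up clockwise, the gripper clear and no bystander touched; no verdict came back.

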